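# Flip the status flag of the packed basket

### The job

The basket with the two jars in it is packed, so turn over the hinged white flag on the stand just in front of that basket: push it with the fingertips from under its free end on the robot's left, up over its hinge, and down to the right until it lies fully flat on the other side showing its disc. Do not pinch or force it and do not let it slam down. Leave the flag of the empty basket, the jars and the spatula as they are.

Things in the scene. Friction and masses are not known exactly. Their poses are not given: they have to be found in the camera images.
- stand_packed: the flag stand of the packed basket: fixed grey stand, position and yaw vary: foot 100 (x) x 86 (y) x 8 mm, two cheeks 82 mm high beside the hinge (20 mm long, outer faces at y = +-40 mm), two black rests 10 mm thick at x = +-38 mm, 66 mm high, 40 mm wide. Origin: centre of the underside, on the bench. +x points to the robot's right (world -y) and +y away from the robot, within 0.4 rad.
- stand_packed_hinge (a point): middle of the hinge line of the packed basket's flag, 70 mm above the bench over the stand's origin; the line is level, along the stand's y; axes as the stand's. The flag is a white paddle 60 mm wide, 5 mm thick; two raised black bars on the face that is up at the start, a raised black disc on the other.
- flag_packed (a joint): hinge of the flag to be turned over. rad: 0 = flat on the left (stand -x) rest, pi/2 = upright, 3.14 = flat on the right (stand +x) rest, the end stop. Starts at 0 to 0.3. Stiff (0.05 N m of friction, flag 70 g): the flag stays at whatever angle it is left.
- flag_packed_edge (a point): middle of the flag's free end, 81 mm from the hinge line. The flag is a plain flat paddle, 60 mm wide, 5 mm thick, mid-plane through the hinge. Lying flat, its underside is 67 mm above the bench and it juts 38 mm past the rest and 31 mm past the foot: under that end there is nothing, so fingers slanting in from outside reach under it and push it up. x axis: along the paddle to the hinge.
- stand_empty: the flag stand of the empty basket, the same as stand_packed, to be left alone; the two stand side by side about 0.34 to 0.54 m apart in y, either one on the left.
- flag_empty (a joint): hinge of the flag to be left alone. rad: 0 = flat on the left (stand -x) rest, pi/2 = upright, 3.14 = flat on the right (stand +x) rest, the end stop. Starts at 0 to 0.3. Stiff (0.05 N m of friction, flag 70 g): the flag stays at whatever angle it is left.
- flag_empty_edge (a point): the same point on the flag of the empty basket.
- basket_packed: green slatted plastic basket, 120 (x) x 150 (y) x 75 mm high, fixed, with jar1 and jar2 in it; stands behind its stand as the robot sees it, centre 125 to 140 mm along the stand's +y. Its own x axis points that way. Origin: centre of the underside.
- basket_empty: the same basket, empty, behind stand_empty.
- jar1: loose white closed jar, 58 mm diameter, 100 mm high, in the packed basket (top 104 mm above the bench). Origin: centre of the underside.
- jar2: like jar1, beside it in the packed basket.
- jar3: like jar1, standing on the bench at the robot's right, outside the right stand.
- spatula: steel counting spatula, 150 mm long, lying on the bench between the stands. Origin: in the underside, near its middle.

How it is judged:
On the way:
1. the packed basket's flag has been pushed upright (value of joint flag_packed above 1.4 rad).
At the end, for the whole second after the job is handed in: The packed basket's flag lies flat on the right-hand side (within 0.11 rad, about 6 degrees, of its end stop), at rest and released; the free end of the other flag is within 15 mm and the jars and the spatula within 25 mm of where they were (value of joint flag_packed above 3.03 rad and velocity of joint flag_packed between -0.1 and 0.1 rad/s and distance of flag_empty_edge from where it was at the start of the episode below 0.015 m and distance of each of jar1, jar2, jar3, spatula from where it was at the start of the episode below 0.025 m); the robot touches nothing.
It fails at once if the empty basket's flag is moved (free end by more than 15 mm) (distance of flag_empty_edge from where it was at the start of the episode above 0.015 m).
It fails at once if a jar or the spatula is lifted, carried or pushed by more than 25 mm (distance of any of jar1, jar2, jar3, spatula from where it was at the start of the episode above 0.025 m).
It fails at once if the flag or its stand is pinched or forced (more than 40 N from the fingers) (contact force between the fingers and stand_packed above 40 N).
It fails at once if the flag slams down (faster than 5 rad/s near its right rest) (value of joint flag_packed above 2.8 rad and velocity of joint flag_packed above 5 rad/s).
It also fails if it takes over 40 s, if anything falls off the work surface, if the arm or the gripper's body presses on something with over 40 N, if the wrist force passes 120 N, or if a joint passes its speed limit or range.

### The arm

A 6-joint arm with a two-finger parallel gripper is mounted at the origin on the work surface. World frame = base frame: x ahead of the robot, y to its left, z up, the work surface at z = 0. Lengths are in m, angles in rad, forces in N, time in s.
With the tool pointing down it reaches from about 0.35 to 0.975 m from the base axis. Payload 4.9 kg.
Tool frame: the origin (TCP) lies between the finger pads; the fingertips stand 19 mm ahead of it and the grasp point (between the pads) is the TCP; z points along the fingers, y is the line along which they close (so a half turn about z gives the same grasp; the last joint's range is limited). The gripper opens to 85 mm and grips with 20 to 120 N. Pads are 22 mm wide; open, the fingers measure 114 mm over their backs; the gripper's body (76 mm by 85 mm) begins 54 mm behind the grasp point. The pads swing forward as they close: fully open they stand 13 mm farther back than shut.
Start: joints at [1.068, 0.053, 1.613, -0, 1.476, -0.119], TCP at [0.234, 0.58, 0.25] pointing down, gripper open.
Joint ranges: [-3.01, 3.01], [-1.01, 2.22], [0.06, 2.58], [-1.02, 4.17], [0.09, 2.62], [-3.14, 3.14]. Speed limits (rad/s): [2.57, 2.57, 3.14, 3.14, 3.14, 3.14].

### API

Orientations are given as a rotation vector (axis times angle).
In Python, from station import ctrl gives the robot as it stands. The module is installed in compiled form; this text tells all that it offers.
- The arm moves only by the tool servo_tool, never from a script. Its argument "increments" is a list that holds one entry, the list of rows, each a list of 5 numbers: the finger opening in cm, from 0 to 8.54, then the shift along the tool's x, y, z in cm, then the turn about the tool's z in degrees. A call has 1 to 5 rows; each row is the pose to reach, as a shift and turn from the pose commanded when the call began, along the tool's axes at that moment; what a row does not reach only later rows make up. A row lasts 1/10 s, in which the tool goes at most 50 mm and 8.59 degrees, less where a joint would pass 70% of its speed; a pose out of reach is approached as far as the arm can. A call with a gripper value outside its range is refused whole. The fingers move at their own pace and stop on an object; "newtons" is the grip in N (left out, the last holds). Time passes only in rows, so rows that repeat a pose let the fingers close. It gives the time, the measured TCP pose, the force, the opening and the grip force at its end, in the units of the state.
- ctrl.get_obs(): the state, without advancing time (a new reading comes with each control period).
- ctrl.get_image(name): name is "scene" or "top" or "wrist"; returns a dict with "img" (384x512x3 uint8, red, green, blue), "fx", "fy", "cx", "cy" (pixels), "rvec" (rotation vector, rad) and "tvec" (3), from world to camera coordinates, as OpenCV has them; the wrist camera has in their place "mount" (4x4, takes a point from camera to tool coordinates, whose origin is the TCP and whose axes are the flange's). Camera axes: x right, y down, z forward; pixel columns grow to the right and rows downward; lengths in m; the calibration is good to about 2 mm. A picture is of the moment at which its call begins: read the wrist's pose just before it. There is no depth.
- ctrl.finish_job(): hands the job in; it is judged then, once.
The state is a dict: "t": time; "q": joint angles; "dq": joint speeds; "effort": joint torques, N m; "tool_pos": TCP position; "tool_rot": TCP orientation; "contact_force": force on the tool from outside, world axes, zero at the start; "wrist_torque": the same for the moment, N m; "opening": finger opening in m; "grip_force": force on a finger pad.
Only numpy, scipy, OpenCV 4.12 (cv2) and the standard library are available. Lean on these libraries where they do the work, as an engineer would, in place of code of your own. Each camera call takes 0.05 s, during which the arm holds its last target. There are 200 camera calls.

## Working session

There is one attempt and no reset: what is moved stays moved. The work goes in short steps, Python scripts to look and compute and a tool call to move; the robot and the scene stay as the last step left them, time stands still between calls to the robot, and variables do not carry over. Pictures are saved under pics/ and viewed, at most 10 in all, crops included, and the job is handed in when it is done.

Besides the shell and the picture viewer there is one more tool, called after "Call:" by a JSON object that holds its "op" and its "data". servo_tool: Moves the arm, as the interface text tells. Its arguments: {"type":"object","properties":{"increments":{"type":"array"},"newtons":{"type":"number"}},"required":["increments"]}

```bash
mkdir -p pics; python3 - <<'E'
from station import ctrl
import cv2,numpy as np
o=ctrl.get_obs();print({k:np.round(v,3) for k,v in o.items()})
for n in("scene","top"):
    d=ctrl.get_image(n);cv2.imwrite(f"pics/{n}0.png",cv2.resize(d["img"][:,:,::-1],(800,600),interpolation=cv2.INTER_CUBIC))
    print(n,d["fx"],d["fy"],d["cx"],d["cy"],np.array(d["rvec"]),np.array(d["tvec"]))
d=ctrl.get_image("wrist");print(d["fx"],d["cx"],d["cy"],np.array(d["mount"]))
E
```

```text
{'t': np.float64(0.0), 'q': array([ 1.068,  0.053,  1.614, -0.   ,  1.476, -0.119]), 'dq': array([ 0.   , -0.   , -0.003,  0.001, -0.001,  0.002]), 'effort': array([-0.0000e+00, -3.9366e+01, -3.7018e+01, -0.0000e+00,  7.0000e-03,
       -0.0000e+00]), 'tool_pos': array([0.234, 0.579, 0.249]), 'tool_rot': array([-5.990e-01, -3.083e+00,  3.000e-03]), 'contact_force': array([-0.021, -0.603,  0.221]), 'wrist_torque': array([-0.002, -0.018,  0.005]), 'grip_force': np.float64(0.0), 'opening': np.float64(0.086)}
scene 347.545572301181 347.545572301181 256.2925969256082 192.85430893300745 [ 2.27960575  0.79982195 -0.32980194] [-0.41414421 -0.21292522  1.31706163]
top 488.76676190551683 488.76676190551683 248.52342241851755 196.45928120457023 [ 2.16019977 -2.17327277  0.13199954] [-0.05230186  0.56970344  1.31615402]
297.26050872371843 257.5503405586121 191.6851076783525 [[-1.43343433e-03 -9.45859998e-01 -3.24571732e-01  8.27431909e-02]
 [ 9.99998900e-01 -1.47918729e-03 -1.05766041e-04  3.51802946e-04]
 [-3.80062514e-04 -3.24571526e-01  9.45861079e-01 -1.23010147e-01]
 [ 0.00000000e+00  0.00000000e+00  0.00000000e+00  1.00000000e+00]]
```

View pics/scene0.png

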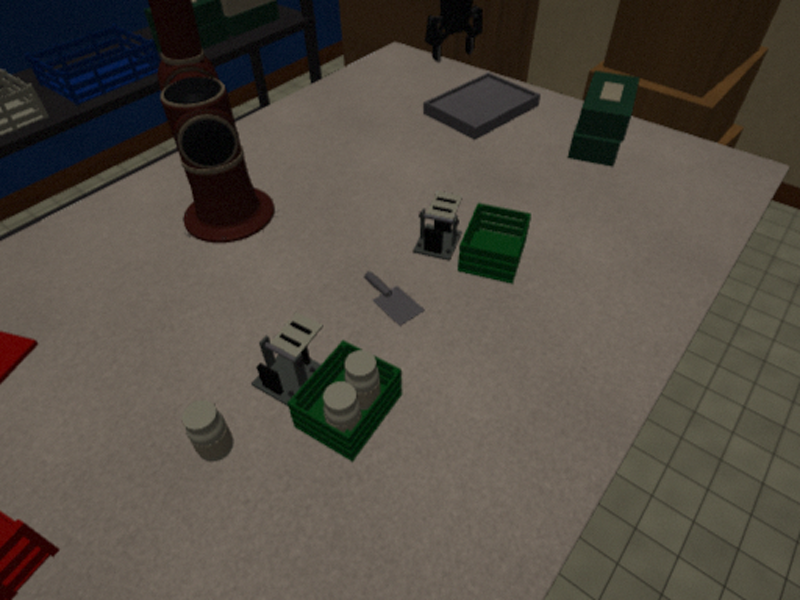

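View pics/top0.png

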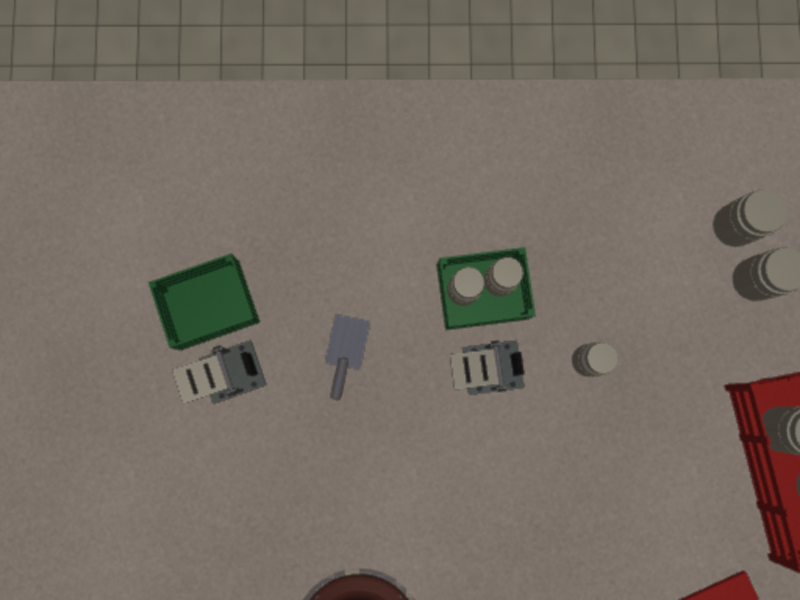

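The packed basket is the right one. In the top view its stand is around (488,368) and the flag's free end is on the left at about x=453. The spatula is at (345,355). I'll enlarge the stand.

```bash
python3 - <<'E'
from station import ctrl
import cv2,numpy as np
d=ctrl.get_image("top");a=d["img"][205:265,280:345,::-1]
d2=ctrl.get_image("scene");b=d2["img"][195:265,155:225,::-1]
a=cv2.resize(a,(390,360),interpolation=cv2.INTER_CUBIC);b=cv2.resize(b,(400,400),interpolation=cv2.INTER_CUBIC)
c=np.zeros((400,790,3),np.uint8);c[:360,:390]=a;c[:,390:]=b;cv2.imwrite("pics/crop1.png",cv2.convertScaleAbs(c,alpha=1.4))
E
```

```text
(no output)
```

View pics/crop1.png

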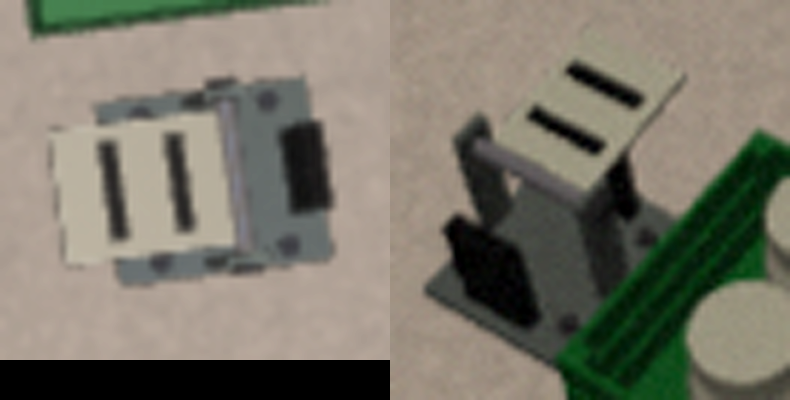

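The left half shows the top view: foot corners at (98,103), (305,78), (333,260) and (118,284), with the flag's free corners at (50,130) and (67,264). The right half shows the scene view, with free corners at (595,25) and (687,73) and hinge-side foot corners at (428,290) and (565,365). Next I'll fit the pose and the flag angle.

```bash
cat > h.py <<'E'
from station import ctrl
import cv2,numpy as np
from scipy.spatial.transform import Rotation as R
from scipy.optimize import least_squares
D={n:ctrl.get_image(n) for n in("top","scene")}
def proj(n,P):
    d=D[n];K=np.array([[d["fx"],0,d["cx"]],[0,d["fy"],d["cy"]],[0,0,1]])
    return cv2.projectPoints(np.array(P,float).reshape(-1,1,3),np.array(d["rvec"],float),np.array(d["tvec"],float),K,None)[0][:,0]
E
python3 - <<'E'
from h import *
f=.043
foot=[(-.05,f),(.05,f),(.05,-f),(-.05,-f)]
t=np.array([(98,103),(305,78),(333,260),(118,284),(50,130),(67,264)])/6.+[280-.4,205-.4]
s=np.array([(38,290),(205,25),(297,73)])/5.714+[155-.4,195-.4]
def model(p):
    x,y,w,a=p;M=R.from_euler('z',w-np.pi/2).as_matrix()
    W=lambda L:(M@np.array(L).T).T+[x,y,0]
    F=W([(c[0],c[1],.008) for c in foot])
    r=lambda q:(-.081*np.cos(a)-.0025*np.sin(a),q,.07+.081*np.sin(a)+.0025*np.cos(a))
    E=W([r(.03),r(-.03)])
    # scene-visible foot corner: right side, near robot
    return np.vstack([proj("top",F),proj("top",E)]),np.vstack([proj("scene",F[2:3]),proj("scene",E[::-1])])
def res(p):
    a,b=model(p);return np.r_[(a-t).ravel(),(b-s).ravel()]
for a0 in(.1,):
    S=least_squares(res,[.55,-.15,0,a0]);print(S.x,np.round(S.fun,1))
a,b=model(S.x);print(np.round(b-s,1))
E
```

```text
[ 0.46422142 -0.24129961  0.11560842  0.13507282] [-0.5 -0.3  0.4 -0.5  0.1 -0.2  0.3  0.2 -0.4 -0.3 -0.2  0.  -0.9 -0.6
 -0.4 -0.1  0.2 -0. ]
[[-0.9 -0.6]
 [-0.4 -0.1]
 [ 0.2 -0. ]]
```

```bash
cat > g.py <<'E'
from station import ctrl
import numpy as np,sys
from scipy.spatial.transform import Rotation as R
w=.1156;O=np.array([.4642,-.2413,0])
A=np.array([[np.sin(w),np.cos(w),0],[-np.cos(w),np.sin(w),0],[0,0,1]])  # stand axes as columns
A[:,1]=[np.cos(w),np.sin(w),0]
o=ctrl.get_obs();T=R.from_rotvec(o["tool_rot"]).as_matrix();p=o["tool_pos"]+T[:,2]*.019
c=A.T@(p-O);print("t",round(o["t"],2),"tip in stand mm",np.round(c*1e3,1),"F stand",np.round(A.T@o["contact_force"],1),"q",np.round(o["q"],2))
yaw=np.arctan2(*(T.T@-A[:,0])[1::-1]);print("yaw to go deg",round(np.degrees(yaw),1),"tool x,y in stand",np.round(A.T@T,3).tolist())
for a in sys.argv[1:]:
    g=np.array(eval(a))/1e3;print(a,"shift cm",np.round(T.T@A@(g-c)*100,2))
E
python3 g.py "(-130,0,231)"
```

```text
t 0.35 tip in stand mm [-841.8 -134.1  231. ] F stand [ 0.3  0.9 -0.4] q [ 1.07  0.05  1.61 -0.    1.48 -0.12]
yaw to go deg 61.4 tool x,y in stand [[-0.479, -0.878, 0.0], [-0.878, 0.479, -0.0], [0.0, -0.0, -1.0]]
(-130,0,231) shift cm [-4.586e+01 -5.606e+01  3.000e-02]
```

Call:
{"op": "servo_tool", "data": {"increments": [[[0,-45.9,-56.1,0,61.4],[0,-45.9,-56.1,0,61.4],[0,-45.9,-56.1,0,61.4],[0,-45.9,-56.1,0,61.4],[0,-45.9,-56.1,0,61.4]]], "newtons": 20}}

```text
t: 0.85
tool_pos: [0.3085, 0.3391, 0.2504]
tool_rot: [1.694, 2.645, 0.001]
contact_force: [1.2, -0.3, 0.4]
opening: 0.0121
grip_force: 0.0
```

```bash
python3 g.py "(-130,0,231)"
```

```text
t 0.85 tip in stand mm [-594.5  -87.8  231.4] F stand [0.5 1.2 0.4] q [ 0.67 -0.37  1.98 -0.    1.52  0.24]
yaw to go deg 18.1 tool x,y in stand [[-0.95, -0.311, -0.0], [-0.311, 0.95, 0.001], [-0.0, 0.001, -1.0]]
(-130,0,231) shift cm [-4.688e+01 -6.100e+00  4.000e-02]
```

Call:
{"op": "servo_tool", "data": {"increments": [[[0,-46.9,-6.1,0,18.1],[0,-46.9,-6.1,0,18.1],[0,-46.9,-6.1,0,18.1],[0,-46.9,-6.1,0,18.1],[0,-46.9,-6.1,0,18.1]]]}}

```text
t: 1.35
tool_pos: [0.3842, 0.1007, 0.2507]
tool_rot: [2.082, 2.351, 0.002]
contact_force: [0.1, 0.8, -0.1]
opening: 0.0003
grip_force: 0.0
```

```bash
python3 g.py "(-130,0,231)"
```

```text
t 1.35 tip in stand mm [-348.9  -40.   231.7] F stand [-0.7  0.2 -0.1] q [ 0.07 -0.54  2.11  0.    1.58 -0.05]
yaw to go deg 0.3 tool x,y in stand [[-1.0, -0.006, 0.0], [-0.006, 1.0, 0.002], [-0.0, 0.002, -1.0]]
(-130,0,231) shift cm [-21.92   3.87   0.08]
```

Call:
{"op": "servo_tool", "data": {"increments": [[[0,-21.9,3.9,0,0],[0,-21.9,3.9,0,0],[0,-21.9,3.9,0,0],[0,-21.9,3.9,0,0],[0,-21.9,3.9,0,0]]]}}

```text
t: 1.85
tool_pos: [0.4496, -0.1137, 0.2505]
tool_rot: [2.087, 2.347, -0.001]
contact_force: [0.4, 0.3, 0.7]
opening: 0.0001
grip_force: 0.0
```

Call:
{"op": "servo_tool", "data": {"increments": [[[0,0,0,5,0],[0,0,0,10,0],[0,0,0,15,0],[0,0,0,16,0],[0,0,0,16,0]]]}}

```text
t: 2.35
tool_pos: [0.448, -0.1096, 0.0889]
tool_rot: [-2.08, -2.349, 0.002]
contact_force: [0.1, -0.1, 0.1]
opening: 0.0003
grip_force: 0.0
```

```bash
python3 g.py "(-130,0,68)"; python3 - <<'E'
from h import *
d=ctrl.get_image("wrist")["img"];s=ctrl.get_image("scene")["img"][170:266,130:258]
c=np.hstack([cv2.resize(d,(400,300)),cv2.resize(s,(400,300),interpolation=cv2.INTER_CUBIC)])
cv2.imwrite("pics/pre.png",cv2.convertScaleAbs(c[:,:,::-1],alpha=1.4))
E
```

```text
t 2.35 tip in stand mm [-132.8   -1.    69.9] F stand [0.1 0.1 0.1] q [-0.4  -0.19  2.12  0.    1.21 -0.52]
yaw to go deg 0.3 tool x,y in stand [[-1.0, -0.006, -0.002], [-0.006, 1.0, -0.004], [0.002, -0.004, -1.0]]
(-130,0,68) shift cm [-0.28  0.1   0.19]
```

View pics/pre.png

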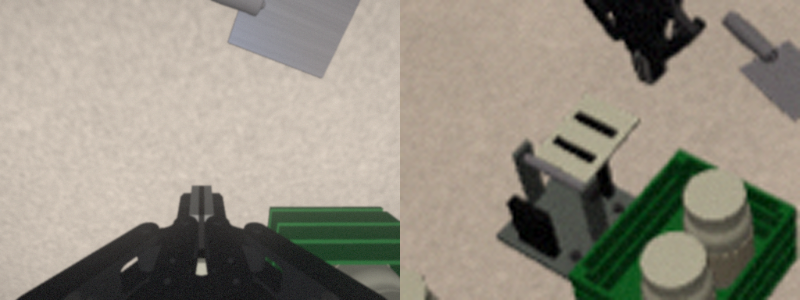

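The wrist view shows the closed fingers. The scene view shows the gripper to the left of the flag's free end and clear of the spatula. I'll approach the end with the closed fingers' flat side.

Call:
{"op": "servo_tool", "data": {"increments": [[[0,-2.0,0.1,0.3,0],[0,-3.5,0.1,0.6,0],[0,-3.7,0.1,0.6,0],[0,-3.9,0.1,0.6,0],[0,-4.1,0.1,0.6,0]]]}}

```text
t: 3.05
tool_pos: [0.4553, -0.1499, 0.0845]
tool_rot: [-2.083, -2.35, -0.003]
contact_force: [1.1, 5.9, 1.3]
opening: 0.0001
grip_force: 3.4
```

```bash
python3 g.py
```

```text
t 3.05 tip in stand mm [-91.9   1.7  65.5] F stand [-5.8  1.8  1.3] q [-0.47 -0.13  2.09  0.    1.19 -0.6 ]
yaw to go deg 0.3 tool x,y in stand [[-1.0, -0.005, -0.002], [-0.005, 1.0, 0.001], [0.002, 0.001, -1.0]]
```

Call:
{"op": "servo_tool", "data": {"increments": [[[0,-0.08,0,-0.4,0],[0,-0.17,0,-0.8,0],[0,-0.27,0,-1.2,0],[0,-0.4,0,-1.6,0],[0,-0.53,0,-2.0,0]]]}}

```text
t: 3.55
tool_pos: [0.4556, -0.1542, 0.1044]
tool_rot: [-2.08, -2.35, -0.003]
contact_force: [0.1, 6.1, 0.5]
opening: -0.0
grip_force: 3.1
```

```bash
python3 g.py; python3 - <<'E'
from h import *
s=ctrl.get_image("scene")["img"][170:266,130:258]
cv2.imwrite("pics/l1.png",cv2.convertScaleAbs(cv2.resize(s,(640,480),interpolation=cv2.INTER_CUBIC)[:,:,::-1],alpha=1.4))
E
```

```text
t 3.55 tip in stand mm [-87.5   1.5  85.4] F stand [-6.1  0.8  0.5] q [-0.48 -0.16  2.07  0.    1.23 -0.61]
yaw to go deg 0.3 tool x,y in stand [[-1.0, -0.006, -0.003], [-0.006, 1.0, -0.0], [0.003, -0.0, -1.0]]
```

View pics/l1.png

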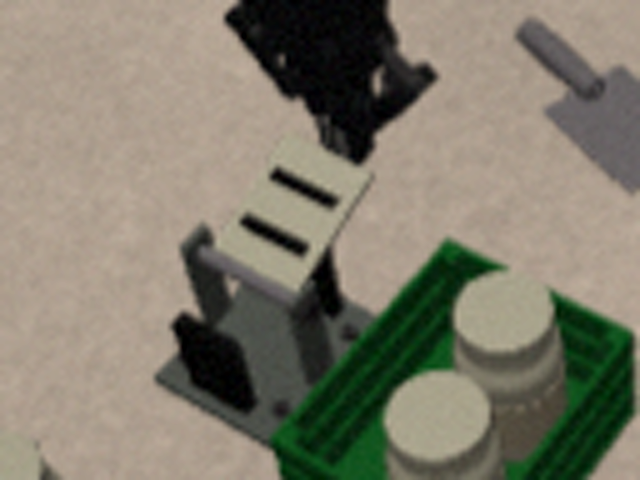

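The flag is lifting with the fingers: the contact geometry gives about 0.34 rad. I'll continue along the arc.

Call:
{"op": "servo_tool", "data": {"increments": [[[0,-0.22,0,-0.57,0],[0,-0.47,0,-1.08,0],[0,-0.77,0,-1.6,0],[0,-1.11,0,-2.1,0],[0,-1.45,0,-2.55,0]]]}}

```text
t: 4.2
tool_pos: [0.4576, -0.1694, 0.1305]
tool_rot: [-2.081, -2.352, -0.002]
contact_force: [-0.0, 3.5, 2.7]
opening: -0.0001
grip_force: 2.1
```

```bash
python3 g.py
```

```text
t 4.2 tip in stand mm [-72.2   1.7 111.5] F stand [-3.4  0.4  2.7] q [-0.51 -0.17  2.04  0.    1.28 -0.63]
yaw to go deg 0.4 tool x,y in stand [[-1.0, -0.006, -0.002], [-0.006, 1.0, -0.0], [0.002, -0.0, -1.0]]
```

Call:
{"op": "servo_tool", "data": {"increments": [[[0,-0.5,0,-0.4,0],[0,-1.0,0,-0.8,0],[0,-1.5,0,-1.1,0],[0,-2.0,0,-1.4,0],[0,-2.5,0,-1.6,0]]]}}

```text
t: 4.7
tool_pos: [0.4607, -0.1958, 0.1461]
tool_rot: [2.083, 2.351, -0.001]
contact_force: [-0.0, 1.8, 1.0]
opening: 0.0002
grip_force: 0.7
```

Call:
{"op": "servo_tool", "data": {"increments": [[[0,-0.5,0,-0.1,0],[0,-1.0,0,-0.2,0],[0,-1.5,0,-0.3,0],[0,-2.0,0,-0.3,0],[0,-2.5,0,-0.3,0]]]}}

```text
t: 5.2
tool_pos: [0.4636, -0.2205, 0.1486]
tool_rot: [-2.083, -2.352, 0.0]
contact_force: [-0.8, 1.2, -0.7]
opening: -0.0002
grip_force: 0.4
```

```bash
python3 g.py; python3 - <<'E'
from h import *
s=ctrl.get_image("scene")["img"][170:266,130:258]
cv2.imwrite("pics/l2.png",cv2.convertScaleAbs(cv2.resize(s,(640,480),interpolation=cv2.INTER_CUBIC)[:,:,::-1],alpha=1.4))
E
```

```text
t 5.2 tip in stand mm [-20.8   1.8 129.6] F stand [-1.3 -0.7 -0.7] q [-0.59 -0.13  1.97 -0.    1.31 -0.71]
yaw to go deg 0.3 tool x,y in stand [[-1.0, -0.005, -0.0], [-0.005, 1.0, -0.0], [0.0, -0.0, -1.0]]
```

View pics/l2.png

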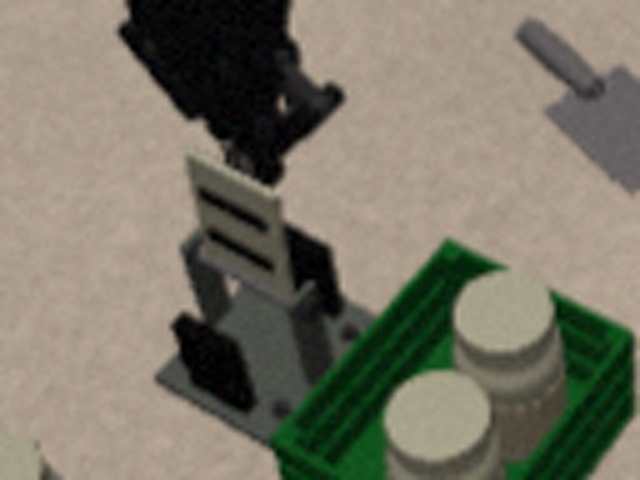

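The picture shows the flag nearly upright with the fingers behind its edge. I'll continue over the top.

Call:
{"op": "servo_tool", "data": {"increments": [[[0,-0.8,0,-0.1,0],[0,-1.5,0,-0.2,0],[0,-2.2,0,-0.1,0],[0,-2.8,0,0,0],[0,-3.4,0,0.2,0]]]}}

```text
t: 5.85
tool_pos: [0.4678, -0.2544, 0.1467]
tool_rot: [2.083, 2.352, -0.0]
contact_force: [0.0, 0.2, -0.7]
opening: 0.0001
grip_force: 0.4
```

```bash
python3 g.py "(22,0,122.6)" "(36,0,110.5)"
```

```text
t 5.85 tip in stand mm [ 13.4   2.  127.7] F stand [-0.2  0.1 -0.7] q [-0.64 -0.08  1.92 -0.    1.3  -0.76]
yaw to go deg 0.3 tool x,y in stand [[-1.0, -0.005, 0.0], [-0.005, 1.0, 0.0], [-0.0, 0.0, -1.0]]
(22,0,122.6) shift cm [-0.86 -0.21  0.51]
(36,0,110.5) shift cm [-2.26 -0.22  1.72]
```

Call:
{"op": "servo_tool", "data": {"increments": [[[0,-0.5,0,0.3,0],[0,-0.9,0,0.5,0],[0,-1.4,0,0.9,0],[0,-1.8,0,1.3,0],[0,-2.25,0,1.7,0]]]}}

```text
t: 6.35
tool_pos: [0.4705, -0.2764, 0.1295]
tool_rot: [2.083, 2.352, 0.0]
contact_force: [-0.3, 1.6, 0.5]
opening: -0.0002
grip_force: 0.3
```

Call:
{"op": "servo_tool", "data": {"increments": [[[0,-0.35,0,0.5,0],[0,-0.65,0,1.0,0],[0,-1.0,0,1.55,0],[0,-1.2,0,2.1,0],[0,-1.4,0,2.7,0]]]}}

```text
t: 6.85
tool_pos: [0.4721, -0.2901, 0.1023]
tool_rot: [-2.083, -2.352, -0.0]
contact_force: [0.1, 0.7, 0.6]
opening: -0.0001
grip_force: 0.3
```

```bash
python3 g.py
```

```text
t 6.85 tip in stand mm [49.4  2.2 83.3] F stand [-0.7  0.2  0.6] q [-0.69  0.02  1.9   0.    1.22 -0.81]
yaw to go deg 0.3 tool x,y in stand [[-1.0, -0.005, -0.0], [-0.005, 1.0, -0.0], [0.0, -0.0, -1.0]]
```

Call:
{"op": "servo_tool", "data": {"increments": [[[0,0,0,0.3,0],[0,0,0,0.5,0],[0,0,0,0.65,0],[0,0,0,0.75,0],[0,0,0,0.85,0]]]}}

```text
t: 7.35
tool_pos: [0.4722, -0.29, 0.0944]
tool_rot: [2.083, 2.352, -0.0]
contact_force: [-0.4, -0.9, 1.0]
opening: 0.0
grip_force: 0.2
```

```bash
python3 g.py
```

```text
t 7.35 tip in stand mm [49.3  2.3 75.4] F stand [ 0.8 -0.5  1. ] q [-0.69  0.03  1.91 -0.    1.2  -0.81]
yaw to go deg 0.3 tool x,y in stand [[-1.0, -0.006, 0.0], [-0.006, 1.0, 0.0], [-0.0, 0.0, -1.0]]
```

Call:
{"op": "servo_tool", "data": {"increments": [[[0,0,0,0.1,0],[0,0,0,0.15,0],[0,0,0,0.2,0],[0,0,0,0.25,0],[0,0,0,0.25,0]]]}}

```text
t: 7.85
tool_pos: [0.4722, -0.29, 0.0918]
tool_rot: [2.083, 2.352, 0.0]
contact_force: [0.5, -0.7, -0.3]
opening: -0.0004
grip_force: 0.1
```

Call:
{"op": "servo_tool", "data": {"increments": [[[0,0,0,0.1,0],[0,0,0,0.15,0],[0,0,0,0.15,0]]]}}

```text
t: 8.15
tool_pos: [0.4723, -0.29, 0.0914]
tool_rot: [-2.083, -2.352, -0.0]
contact_force: [-2.1, 1.5, 6.7]
opening: -0.0002
grip_force: 3.3
```

A firm 6.7 N contact at tip height 72.4 mm means the flag is flat on its rest. I'll retreat straight up.

Call:
{"op": "servo_tool", "data": {"increments": [[[0,0,0,-1,0],[0,0,0,-4,0],[0,0,0,-8,0],[0,0,0,-12,0],[0,0,0,-15,0]]]}}

```text
t: 8.65
tool_pos: [0.4726, -0.2902, 0.2437]
tool_rot: [2.081, 2.349, 0.0]
contact_force: [0.6, 0.2, -0.3]
opening: 0.0002
grip_force: 0.0
```

Call:
{"op": "servo_tool", "data": {"increments": [[[0,5,0,0,0],[0,10,0,0,0],[0,12,0,0,0],[0,12,0,0,0],[0,12,0,0,0]]]}}

```text
t: 9.15
tool_pos: [0.4578, -0.1709, 0.2407]
tool_rot: [2.081, 2.352, -0.0]
contact_force: [0.7, -0.4, 0.9]
opening: -0.0001
grip_force: 0.0
```

```bash
python3 g.py; python3 - <<'E'
from h import *
s=ctrl.get_image("scene")["img"][170:290,100:260]
cv2.imwrite("pics/l3.png",cv2.convertScaleAbs(cv2.resize(s,(800,600),interpolation=cv2.INTER_CUBIC)[:,:,::-1],alpha=1.4))
E
```

```text
t 9.15 tip in stand mm [-70.6   1.7 221.7] F stand [0.4 0.6 0.9] q [-0.51 -0.28  1.93 -0.    1.49 -0.63]
yaw to go deg 0.4 tool x,y in stand [[-1.0, -0.006, 0.001], [-0.006, 1.0, 0.001], [-0.001, 0.001, -1.0]]
```

View pics/l3.png

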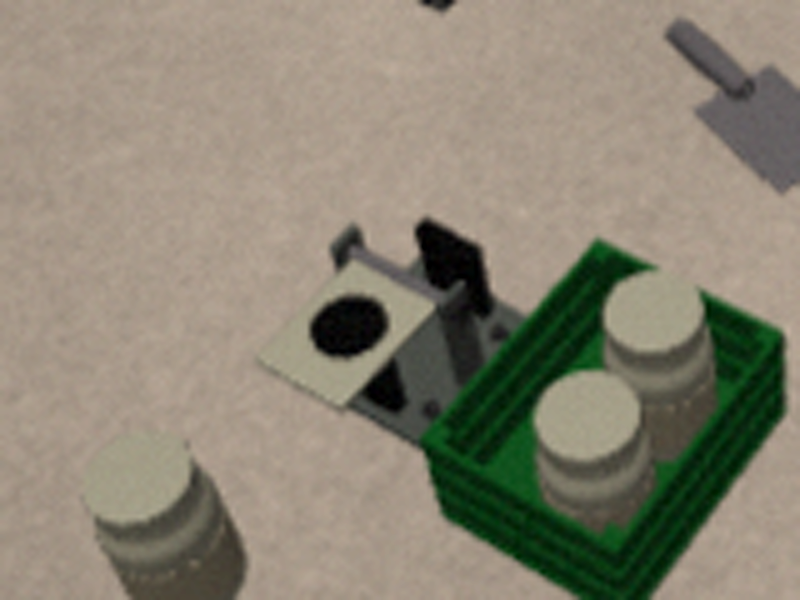

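The picture shows the flag flat on the right with its disc up at about (348,325). The jars and spatula are undisturbed, and the gripper is clear.

```bash
python3 -c "
from station import ctrl
print(ctrl.finish_job())"
```

```text
the job is handed in; nothing more can be done
None
```

The packed basket's flag now lies flat on its right rest with the disc showing, nothing else was disturbed in the pictures, and the job is handed in; the tool could only point straight down, so I raised the flag by pushing the closed fingertips against its free end, not from underneath.

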